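Set out the blue paints as a light-to-dark scale

TASK

Make the tone scale ready for the art lesson: set the four pots of blue paint on the four empty pads of the wooden paint stand, one pot to a pad, in order of shade, with the lightest blue next to the white pot and the darkest next to the black pot. Each should stand upright on the middle of its pad; leave the white and black pots where they are, and never tip a pot over.

Things in the scene. Friction and masses are not known exactly. Their poses are not given: they have to be found in the camera images.
- pale_mid (a point): Loose paint pot, the lightest of the four blues, a very pale blue, cap and jar alike. Round straight jar with ribbed screw cap: 48 mm in diameter (cap 44), 70 mm high, 0.1 to 0.2 kg. The point is its centre, 35 mm above its underside; z up, yaw means nothing. A red and an ochre pot of the same make stand among the blue ones; these six are at least 80 mm apart, centre to centre.
- sky_mid (a point): Loose paint pot, the second lightest of the four blues, a bright sky blue, cap and jar alike. Round straight jar with ribbed screw cap: 48 mm in diameter (cap 44), 70 mm high, 0.1 to 0.2 kg. The point is its centre, 35 mm above its underside; z up, yaw means nothing.
- blue_mid (a point): Loose paint pot, the third of the four blues, a strong mid blue, cap and jar alike. Round straight jar with ribbed screw cap: 48 mm in diameter (cap 44), 70 mm high, 0.1 to 0.2 kg. The point is its centre, 35 mm above its underside; z up, yaw means nothing.
- navy_mid (a point): Loose paint pot, the darkest of the four blues, a very dark navy, cap and jar alike. Round straight jar with ribbed screw cap: 48 mm in diameter (cap 44), 70 mm high, 0.1 to 0.2 kg. The point is its centre, 35 mm above its underside; z up, yaw means nothing.
- pad_1_top (a point): Round light-grey felt pad, 58 mm in diameter, number 1 of the stand's four empty pads from the robot's left (+y) to its right. The point is the centre of its upper face; x across the stand, away from the robot, y along the row to the left, z up. The stand is a fixed dark plank 530 mm long, 112 mm deep; pad tops are 20 mm above the counter.
- pad_2_top (a point): Round light-grey felt pad, 58 mm in diameter, number 2 of the stand's four empty pads from the robot's left (+y) to its right. The point is the centre of its upper face; x across the stand, away from the robot, y along the row to the left, z up. Six pads in one straight row, 84 mm apart; the outermost two hold the white and black pots.
- pad_3_top (a point): Round light-grey felt pad, 58 mm in diameter, number 3 of the stand's four empty pads from the robot's left (+y) to its right. The point is the centre of its upper face; x across the stand, away from the robot, y along the row to the left, z up. Beads along the stand's long edges are 25 mm high, its end cheeks 36 mm, from the counter.
- pad_4_top (a point): Round light-grey felt pad, 58 mm in diameter, number 4 of the stand's four empty pads from the robot's left (+y) to its right. The point is the centre of its upper face; x across the stand, away from the robot, y along the row to the left, z up. Nothing within 0.35 m of the stand's middle is higher than 100 mm.
- white_mid (a point): The white paint pot, same pattern and size as the blue ones, standing loose on the outermost pad at one end of the stand (either end, it changes), 84 mm beyond the nearest empty pad. The point is its centre, 35 mm above its underside. It shows the light end of the row and stays where it is.
- black_mid (a point): The black paint pot, same pattern and size, standing loose on the outermost pad at the other end of the stand. The point is its centre, 35 mm above its underside. It shows the dark end of the row and stays where it is.

How it is judged:
By the outcome, as a careful person would: the job done as asked, in the order asked, and still so for the second after the job is handed in, with the robot touching nothing.
It also fails if it takes over 96 s, if anything falls off the work surface, if the arm or the gripper's body presses on something with over 40 N, if the wrist force passes 120 N, or if a joint passes its speed limit or range.

ROBOT

A 6-joint arm with a two-finger parallel gripper is mounted at the origin on the work surface. World frame = base frame: x ahead of the robot, y to its left, z up, the work surface at z = 0. Lengths are in mm, angles in rad, forces in N, time in s.
With the tool pointing down it reaches from about 275 to 825 mm from the base axis. Payload 4.9 kg.
Tool frame: the origin (TCP) lies midway between the tips of the shut fingers; the grasp point (between the pads) lies 19 mm behind it; z points along the fingers, y is the line along which they close (so a half turn about z gives the same grasp; the last joint's range is limited). The gripper opens to 85 mm and grips with 20 to 120 N. Pads are 22 mm wide; open, the fingers measure 114 mm over their backs; the gripper's body (76 mm by 85 mm) begins 54 mm behind the grasp point. The pads swing forward as they close: fully open they stand 13 mm farther back than shut.
Start: joints at [1.053, 0.326, -0.193, 1.052, 0, 1.437], TCP at [205.942, 510.006, 231.281] pointing down, gripper open.
Joint ranges: [-2.65, 2.65], [-0.97, 1.79], [-1.3, 1.35], [-1.93, 2.1], [-1.47, 1.37], [-3.14, 3.14]. Speed limits (rad/s): [2.57, 2.57, 3.14, 3.14, 3.14, 3.14].

INTERFACE

Orientations are given as a unit quaternion [x, y, z, w].
In Python, from plant import state, imaging, ticket gives the robot as it stands.
- The arm moves only by the tool servo_tool, never from a script. Its argument "rows" is a list of rows, each a list of 3 entries, a list of its own where there are three numbers: the opening, from 0 (shut) to 1 (fully open), then the shift along the tool's x, y, z as a fraction of full scale, then the turn about the tool's z as a fraction of full scale. In form: [[jaw, [tx, ty, tz], spin], ...]. A call has exactly 5 rows; each row shifts and turns the commanded pose from where the row before left it, along the tool's axes as they then stand; what a row does not reach is not made up. Full scale, the value 1, is 0.02 m for a shift and 4 degrees for a turn. A row lasts 1/12 s, in which the tool goes at most 41.7 mm and 7.16 degrees, less where a joint would pass 70% of its speed; a pose out of reach is approached as far as the arm can. A call with a number of a shift or a turn outside -1 to 1 is refused whole. A call with a gripper value outside its range is refused whole. The fingers move at their own pace and stop on an object; "force" is the grip in N (left out, the last holds). Time passes only in rows, so rows that do not move let the fingers close, or fill a call up. It gives the time, the measured TCP pose, the force, the opening and the grip force at its end, in the units of the state.
- state(): the state, without advancing time (a new reading comes with each control period).
- imaging.read_camera(name): name is "scene" or "top" or "wrist"; returns the picture (400x640x3 uint8, blue, green, red); there is no depth.
- imaging.camera_info(name): a dict with "vertical_fov" (degrees; the focal length in pixels is half the picture's height over the tangent of half this angle, whatever the lens; pixels are square), "cx", "cy" (the principal point, pixels), "k1" (the pictures are not rectified: a ray, as slopes to the right and down, at radius r is drawn at 1 + k1 r^2 times it, then the intrinsics apply), "world_from_camera" (4x4, takes a point from camera to world coordinates); the wrist camera has in their place "mount" (4x4, takes a point from camera to tool coordinates, whose origin is the TCP and whose axes are the flange's). Camera axes: x right, y down, z forward; pixel columns grow to the right and rows downward; lengths in mm; the calibration is good to about 2 mm. A picture is of the moment at which its call begins: read the wrist's pose just before it. camera_info takes no time and is no camera call.
- ticket.finish_job(): hands the job in; it is judged then, once.
The state is a dict: "time_s": time; "q": joint angles; "joint_vel": joint speeds; "tau": joint torques, N m; "tcp_pos": TCP position; "eef_rot": TCP orientation; "force": force on the tool from outside, world axes, zero at the start; "wrist_torque": the same for the moment, N m; "grip_width": finger opening in mm; "grip_force": force on a finger pad.
Only numpy, scipy, OpenCV 4.12 (cv2) and the standard library are available. Lean on these libraries where they do the work, as an engineer would, in place of code of your own. Each camera call takes 0.05 s, during which the arm holds its last target. There are 200 camera calls.

## Working session

There is one attempt and no reset: what is moved stays moved. The work goes in short steps, Python scripts to look and compute and a tool call to move; the robot and the scene stay as the last step left them, time stands still between calls to the robot, and variables do not carry over. Pictures are saved under pics/ and viewed, at most 14 in all, crops included, and the job is handed in when it is done.

Besides the shell and the picture viewer there is one more tool, called after ">>>" as name(argument=value, ...), one argument or row to a line, values as JSON. servo_tool: Moves the arm, as the interface text tells. Shift numbers are shares of 0.02 m and turn numbers shares of 4 degrees, none past 1 either way. Its arguments: {"type":"object","properties":{"rows":{"type":"array","items":{"type":"array"}},"force":{"type":"number"}},"required":["rows"]}

```bash
mkdir -p pics; ls
python3 - <<'E'
from plant import state, imaging
import cv2
s=state(); print(s)
for n in("top","scene"):
    im=imaging.read_camera(n); cv2.imwrite(f"pics/{n}0.png",im); print(imaging.camera_info(n))
print(imaging.camera_info("wrist"))
E
```

```text
pics
{'time_s': 0.0, 'q': array([ 1.05278632e+00,  3.26941360e-01, -1.93598950e-01,  1.05202721e+00,
       -3.24352237e-05,  1.43658368e+00]), 'joint_vel': array([-0.00247585,  0.00017308,  0.00053359,  0.0013927 ,  0.00073886,
        0.00077926]), 'tau': array([-1.41343586e-03, -4.43402660e+01,  2.62437540e+01,  1.54297129e-02,
       -1.88347503e-04,  4.72664851e-06]), 'tcp_pos': array([205.64836287, 509.45695738, 230.49751356]), 'eef_rot': array([ 1.90722979e-01,  9.81643500e-01, -8.44115889e-04, -2.68348035e-04]), 'force': array([-0.56373993,  0.63214874, -0.2573917 ]), 'wrist_torque': array([ 0.02199258,  0.02449561, -0.04351782]), 'grip_force': 0.0, 'grip_width': 85.51261851763205}
{'vertical_fov': 47.24785527392696, 'cx': 316.7355923002638, 'cy': 197.0876172418337, 'k1': -0.07305362409459953, 'world_from_camera': array([[ 2.42221486e-02, -9.91904837e-01,  1.24651840e-01,
         3.72005256e+02],
       [-9.99248799e-01, -2.77951750e-02, -2.70049412e-02,
         1.96228096e+01],
       [ 3.02510515e-02, -1.23904083e-01, -9.91832976e-01,
         1.23798445e+03],
       [ 0.
[... 319 characters left out ...]
01, -2.96057008e-01,  2.00930732e-01,
        -2.42143794e+02],
       [-8.80302864e-03, -5.80407797e-01, -8.14278390e-01,
         1.09562696e+03],
       [ 0.00000000e+00,  0.00000000e+00,  0.00000000e+00,
         1.00000000e+00]])}
{'vertical_fov': 71.9154578991283, 'cx': 320.6789586340656, 'cy': 198.2706770230345, 'k1': -0.012460160528801554, 'mount': array([[ 1.18069361e-04, -9.56887524e-01, -2.90458694e-01,
         7.43261193e+01],
       [ 9.99999667e-01, -1.21718661e-04,  8.07482765e-04,
         3.82140864e-01],
       [-8.08024426e-04, -2.90458693e-01,  9.56887190e-01,
        -1.42178492e+02],
       [ 0.00000000e+00,  0.00000000e+00,  0.00000000e+00,
         1.00000000e+00]])}
```

View pics/top0.png

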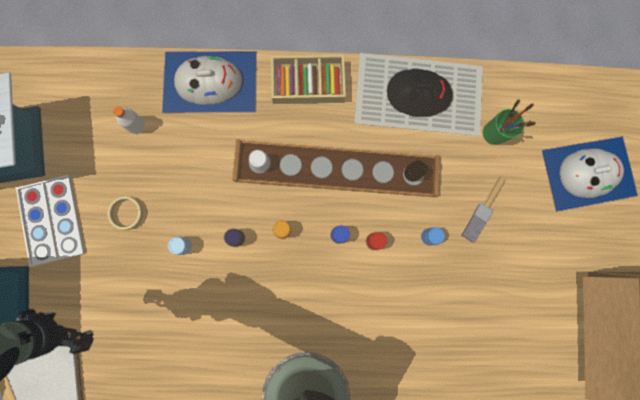

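View pics/scene0.png

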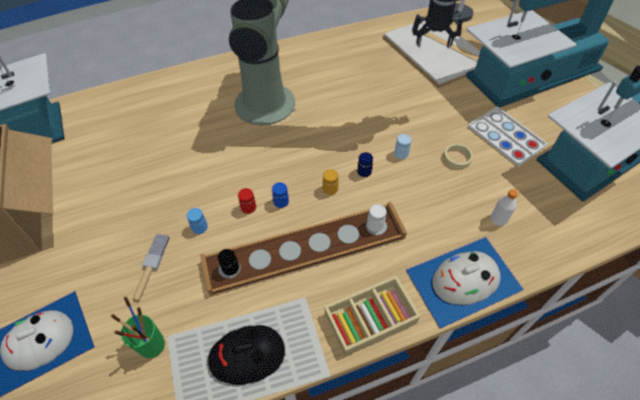

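Top view: from the left, the pots are pale (179,245), navy (234,237), ochre (282,229), mid blue (341,233), red (377,240) and sky (434,236). The empty pads are at (290,165) to (383,172). White is at the +y end (258,160) and black at the −y end (415,172), so pads 1 to 4 take pale, sky, blue, navy. The scene view agrees.

```bash
cat > h.py <<'E'
import numpy as np, cv2
from plant import state, imaging
from scipy.spatial.transform import Rotation as R
def cam(n,s=None):
    i=imaging.camera_info(n); f=200/np.tan(np.radians(i["vertical_fov"]/2))
    if n=="wrist":
        T=np.eye(4);T[:3,:3]=R.from_quat(s["eef_rot"]).as_matrix();T[:3,3]=s["tcp_pos"];T=T@i["mount"]
    else: T=i["world_from_camera"]
    return f,i,T
def ray(c,px,z):
    f,i,T=c; K=np.array([[f,0,i["cx"]],[0,f,i["cy"]],[0,0,1]])
    u=cv2.undistortPoints(np.array([[px]],float),K,np.array([i["k1"],0,0,0]))[0,0]
    d=T[:3,:3]@[u[0],u[1],1]; o=T[:3,3]; return (o+d*(z-o[2])/d[2])
def blob(im,p,win=22,kind="sat"):
    """centroid and box of the blob nearest pixel p"""
    x,y=map(int,p); x0,y0=max(x-win,0),max(y-win,0); c=im[y0:y+win,x0:x+win]
    hsv=cv2.cvtColor(c,cv2.COLOR_BGR2HSV)
    b,g,r=[c[...,k].astype(int) for k in range(3)]
    if kind=="blue": m=(b-r)>12
    elif kind=="pad": m=(hsv[...,1]<50)&(hsv[...,2]>100)
    n,l,st,ce=cv2.connectedComponentsWithStats(m.astype(np.uint8))
    k=1+np.argmax(st[1:,4]); return ce[k]+[x0,y0],st[k,4],st[k,:4]+[x0,y0,0,0]
def go(p,yaw=None):
    """tool-axis move from current to p: in full-scale units"""
    s=state(); M=R.from_quat(s["eef_rot"]).as_matrix(); d=M.T@(np.array(p)-s["tcp_pos"])/20
    ay=np.degrees(np.arctan2(M[1,1],M[0,1])); return np.round(d,2), round(ay,2)
E
python3 - <<'E'
from h import *
pots={"pale":((179,245),(402,147)),"sky":((434,236),(197,221)),"blue":((341,233),(280,195)),"navy":((234,237),(365,164))}
pads=[((290,165),(348,234)),((321,168),(319,242)),((352,170),(289,251)),((383,172),(259,260))]
for j,n in enumerate(("top","scene")):
    im=cv2.imread(f"pics/{n}0.png"); c=cam(n)
    for k,v in pots.items():
        p,a,bx=blob(im,v[j],18,"blue"); print(n,k,p.round(1),a,bx,ray(c,p,35).round(1))
    P=[]
    for k,v in enumerate(pads):
        p,a,bx=blob(im,v[j],14,"pad"); q=ray(c,p,20);P.append(q); print(n,k+1,p.round(1),a,bx,q.round(1))
    print(np.degrees(np.arctan2(*(P[0]-P[3])[:2])),np.linalg.norm(P[0]-P[3])/3)
E
```

```text
top pale [177.6 245.4] 262 [168 237  23  17] [385.8 347.6  35. ]
top sky [433. 236.] 331 [422 227  23  18] [ 427.7 -324.8   35. ]
top blue [340.1 233.9] 258 [331 225  19  18] [427.3 -77.   35. ]
top navy [232.3 236.9] 172 [225 230  15  15] [411.9 205.3  35. ]
top 1 [290.3 164.5] 383 [279 154  23  22] [612.   60.2  20. ]
top 2 [321.3 166.9] 372 [311 157  22  21] [607.8 -23.8  20. ]
top 3 [352.  169.2] 373 [342 159  22  22] [ 603.9 -107.5   20. ]
top 4 [382.7 171.6] 366 [372 161  22  22] [ 600.  -191.4   20. ]
2.7439639249756613 83.93702325602727
scene pale [402.4 145.9] 308 [395 134  16  25] [386.9 341.6  35. ]
scene sky [196.6 220.4] 395 [187 208  21  26] [ 428.8 -323.5   35. ]
scene blue [279.9 194.5] 356 [272 182  17  26] [428.2 -76.6  35. ]
scene navy [364.8 164.1] 274 [358 153  15  23] [412.3 200.4  35. ]
scene 1 [347.8 233.7] 329 [337 225  22  19] [613.8  59.   20. ]
scene 2 [319.  241.9] 339 [308 233  23  19] [609.7 -24.6  20. ]
scene 3 [289.6 250.4] 352 [279 241  22  20] [ 605.6 -108.2   20. ]
scene 4 [259.5 259. ] 366 [249 249  22  21] [ 601.5 -192.    20. ]
2.807886860449814 83.76724306023223
```

>>> servo_tool(
  rows=[
    [1,[0,0,0.3],0.9],
    [1,[0,0,0.3],0.9],
    [1,[0,0,0.3],0.9],
    [1,[0,0,0.3],0.9],
    [1,[0,0,0.3],0.9],
  ],
)

```text
time_s: 0.52
tcp_pos: [205.8, 509.7, 200.5]
eef_rot: [0.343, 0.939, -0.0, -0.0]
force: [-0.3, -0.1, -0.0]
grip_width: 85.6
grip_force: 0.0
```

>>> servo_tool(
  rows=[
    [1,[0,0,0.3],0.9],
    [1,[0,0,0.3],0.9],
    [1,[0,0,0.3],0.9],
    [1,[0,0,0.3],0.9],
    [1,[0,0,0.3],0.9],
  ],
)

```text
time_s: 0.93
tcp_pos: [205.8, 509.7, 170.6]
eef_rot: [0.486, 0.874, -0.0, -0.0]
force: [-0.6, 0.7, 0.7]
grip_width: 85.5
grip_force: 0.0
```

>>> servo_tool(
  rows=[
    [1,[0,0,0],0.9],
    [1,[0,0,0],0.9],
    [1,[0,0,0],0.9],
    [1,[0,0,0],0.9],
    [1,[0,0,0],0.9],
  ],
)

```text
time_s: 1.35
tcp_pos: [205.7, 509.7, 170.8]
eef_rot: [0.617, 0.787, -0.001, 0.0]
force: [0.2, 0.4, -0.3]
grip_width: 85.5
grip_force: 0.0
```

>>> servo_tool(
  rows=[
    [1,[0,0,0],0.9],
    [1,[0,0,0],0.9],
    [1,[0,0,0],0.9],
    [1,[0,0,0],0.9],
    [1,[0,0,0],0.6],
  ],
)

```text
time_s: 1.77
tcp_pos: [205.8, 509.7, 170.8]
eef_rot: [0.725, 0.689, -0.0, 0.0]
force: [0.1, 0.3, -0.6]
grip_width: 85.1
grip_force: 0.0
```

>>> servo_tool(
  rows=[
    [1,[-0.79,0.94,0],0],
    [1,[-0.79,0.94,0],0],
    [1,[-0.79,0.94,0],0],
    [1,[-0.79,0.94,0],0],
    [1,[-0.79,0.94,0],0],
  ],
)

```text
time_s: 2.18
tcp_pos: [296.4, 425.5, 170.9]
eef_rot: [0.724, 0.69, -0.0, 0.0]
force: [0.9, -0.3, -0.0]
grip_width: 85.2
grip_force: 0.0
```

>>> servo_tool(
  rows=[
    [1,[-0.79,0.94,0],0],
    [1,[-0.79,0.94,0],0],
    [1,[-0.79,0.94,0],0],
    [1,[-0.79,0.94,0],0],
    [1,[-0.79,0.94,0],0],
  ],
)

```text
time_s: 2.6
tcp_pos: [386.5, 341.9, 171.0]
eef_rot: [0.724, 0.69, -0.0, -0.0]
force: [0.3, -0.2, -0.0]
grip_width: 85.7
grip_force: 0.0
```

>>> servo_tool(
  rows=[
    [1,[0,0,0],0],
    [1,[0,0,0],0],
    [1,[0,0,0],0],
    [1,[0,0,0],0],
    [1,[0,0,0],0],
  ],
)

```text
time_s: 3.02
tcp_pos: [385.2, 343.6, 171.2]
eef_rot: [0.724, 0.69, -0.0, -0.0]
force: [0.3, -0.8, -0.2]
grip_width: 85.1
grip_force: 0.0
```

Run:
```python
from h import *
s=state(); im=imaging.read_camera("wrist"); cv2.imwrite("pics/w1.png",im)
print(s["tcp_pos"],s["time_s"],go([386,343,20]))
```

```text
[385.201554   343.63799837 171.19177863] 3.0167 (array([-0.03,  0.04,  7.56]), np.float64(-2.7))
```

View pics/w1.png

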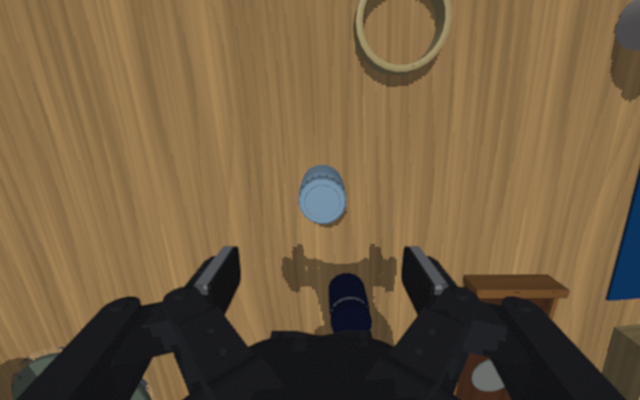

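The pale pot is centred between the fingers at (322,195), and navy is at (350,305). I'll measure the pot, then descend.

```bash
cat >> h.py <<'E'
def look(p0,z=38):
    s=state(); im=imaging.read_camera("wrist"); p,a,bx=blob(im,p0,50,"blue"); x,y,w,h=bx[:4]
    pc=(x+w/2-.5,y+h/2-.5); q=ray(cam("wrist",s),pc,z); print("pix",p.round(1),bx[:4],"pos",q.round(1),s["tcp_pos"].round(1),round(s["time_s"],2)); return q,im
E
python3 - <<'E'
from h import *
q,_=look((322,197)); print(go([q[0],q[1],20]))
E
```

```text
pix [321.8 194.7] [299 165  47  59] pos [386.3 339.3  38. ] [385.3 343.6 171.2] 3.07
(array([-0.21,  0.06,  7.56]), np.float64(-2.71))
```

>>> servo_tool(
  rows=[
    [1,[-0.1,0.03,0.8],0],
    [1,[-0.1,0.03,0.8],0],
    [1,[0,0,0.8],0],
    [1,[0,0,0.8],0],
    [1,[0,0,0.8],0],
  ],
)

```text
time_s: 3.53
tcp_pos: [386.7, 339.4, 90.7]
eef_rot: [0.724, 0.69, 0.0, 0.0]
force: [0.6, -0.4, -0.1]
grip_width: 85.5
grip_force: 0.0
```

>>> servo_tool(
  rows=[
    [1,[0,0,0.8],0],
    [1,[0,0,0.8],0],
    [1,[0,0,0.8],0],
    [1,[0,0,0.6],0],
    [1,[0,0,0.5],0],
  ],
)

```text
time_s: 3.95
tcp_pos: [386.3, 339.1, 20.2]
eef_rot: [0.724, 0.69, -0.0, -0.0]
force: [-1.0, -0.6, 0.3]
grip_width: 86.1
grip_force: 0.0
```

>>> servo_tool(
  rows=[
    [0,[0,0,0],0],
    [0,[0,0,0],0],
    [0,[0,0,0],0],
    [0,[0,0,0],0],
    [0,[0,0,0],0],
  ],
  force=30,
)

```text
time_s: 4.37
tcp_pos: [387.6, 339.5, 22.2]
eef_rot: [0.724, 0.69, 0.001, 0.0]
force: [-0.7, -0.4, 2.6]
grip_width: 47.1
grip_force: 31.2
```

>>> servo_tool(
  rows=[
    [0,[0,0,0],0],
    [0,[0,0,0],0],
    [0,[0,0,0],0],
    [0,[0,0,0],0],
    [0,[0,0,0],0],
  ],
)

```text
time_s: 4.78
tcp_pos: [387.7, 339.5, 22.2]
eef_rot: [0.724, 0.69, 0.001, 0.0]
force: [-0.7, 0.9, 6.9]
grip_width: 47.0
grip_force: 31.4
```

>>> servo_tool(
  rows=[
    [0,[0,0,-0.5],0],
    [0,[0,0,-1],0],
    [0,[0,0,-1],0],
    [0,[0,0,-1],0],
    [0,[0,0,-1],0],
  ],
)

```text
time_s: 5.2
tcp_pos: [386.7, 338.6, 112.5]
eef_rot: [0.724, 0.69, -0.0, 0.0]
force: [0.1, 0.9, -1.1]
grip_width: 47.7
grip_force: 31.3
```

>>> servo_tool(
  rows=[
    [0,[-0.3,0.3,-1],0],
    [0,[-0.7,0.6,0],0],
    [0,[-0.8,0.7,0],0],
    [0,[-0.8,0.7,0],0],
    [0,[-0.8,0.7,0],0],
  ],
)

```text
time_s: 5.62
tcp_pos: [443.8, 267.3, 131.9]
eef_rot: [0.724, 0.69, -0.0, 0.0]
force: [0.3, 0.3, -0.6]
grip_width: 47.0
grip_force: 31.4
```

>>> servo_tool(
  rows=[
    [0,[-0.8,0.7,0],0],
    [0,[-0.8,0.7,0],0],
    [0,[-0.8,0.7,0],0],
    [0,[-0.8,0.7,0],0],
    [0,[-0.8,0.7,0],0],
  ],
)

```text
time_s: 6.03
tcp_pos: [509.8, 183.7, 131.6]
eef_rot: [0.724, 0.69, -0.0, -0.0]
force: [-0.7, -0.2, -2.2]
grip_width: 47.2
grip_force: 31.4
```

>>> servo_tool(
  rows=[
    [0,[-0.8,0.7,0],0],
    [0,[-0.8,0.7,0],0],
    [0,[-0.8,0.7,0],0],
    [0,[-0.8,0.7,0],0],
    [0,[-0.8,0.7,0],0],
  ],
)

```text
time_s: 6.45
tcp_pos: [575.8, 100.5, 131.5]
eef_rot: [0.724, 0.69, -0.0, -0.0]
force: [0.1, 0.1, -2.0]
grip_width: 46.8
grip_force: 31.4
```

>>> servo_tool(
  rows=[
    [0,[-0.8,0.8,0],0],
    [0,[-0.4,0.4,0],0],
    [0,[-0.2,0.2,0],0],
    [0,[0,0,0],0],
    [0,[0,0,0],0],
  ],
)

```text
time_s: 6.87
tcp_pos: [601.5, 72.7, 131.1]
eef_rot: [0.724, 0.69, -0.0, -0.001]
force: [0.5, 0.1, -1.4]
grip_width: 47.3
grip_force: 31.4
```

Run:
```python
from h import *
s=state(); im=imaging.read_camera("wrist"); cv2.imwrite("pics/w2.png",im)
print(s["tcp_pos"],s["time_s"],s["force"],s["grip_width"],go([613,59.6,43]))
```

```text
[601.46202168  72.7026529  131.12765063] 6.8667 [ 0.49791578  0.12230287 -1.36123358] 47.30552493926788 (array([-0.65,  0.63,  4.4 ]), np.float64(-2.74))
```

View pics/w2.png

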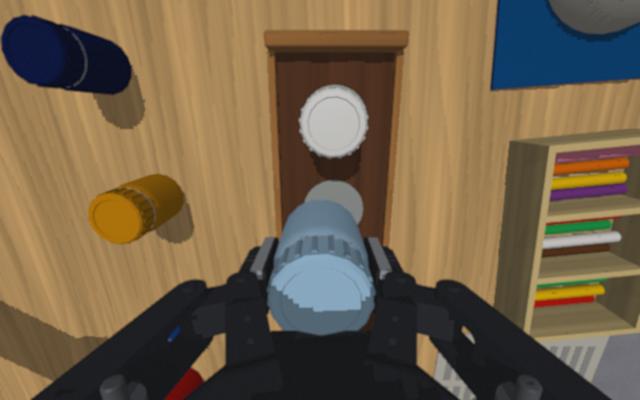

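The pot is held upright, and the stand runs along column 336 with the white pot at (334,122). I'll align over pad 1 and lower it.

>>> servo_tool(
  rows=[
    [0,[-0.35,0.33,0.3],0],
    [0,[-0.3,0.3,0.8],0],
    [0,[0,0,0.9],0],
    [0,[0,0,0.9],0],
    [0,[0,0,0.6],0],
  ],
)

```text
time_s: 7.33
tcp_pos: [613.2, 58.8, 59.3]
eef_rot: [0.724, 0.69, -0.001, -0.001]
force: [-0.2, -0.2, -1.9]
grip_width: 46.9
grip_force: 31.4
```

>>> servo_tool(
  rows=[
    [0,[0,0,0.4],0],
    [0,[0,0,0.3],0],
    [0,[0,0,0.2],0],
    [0,[0,0,0],0],
    [0,[0,0,0],0],
  ],
)

```text
time_s: 7.75
tcp_pos: [614.6, 58.7, 43.8]
eef_rot: [0.724, 0.69, 0.0, 0.0]
force: [0.4, 0.1, -1.5]
grip_width: 47.0
grip_force: 31.4
```

>>> servo_tool(
  rows=[
    [0,[0.03,-0.07,0.06],0],
    [0,[0,0,0.05],0],
    [0,[0,0,0],0],
    [0,[0,0,0],0],
    [0,[0,0,0],0],
  ],
)

```text
time_s: 8.17
tcp_pos: [613.4, 59.4, 42.2]
eef_rot: [0.724, 0.69, 0.001, 0.0]
force: [-1.8, 0.7, 6.6]
grip_width: 46.9
grip_force: 31.8
```

>>> servo_tool(
  rows=[
    [0.6,[0,0,0],0],
    [0.75,[0,0,0],0],
    [1,[0,0,0],0],
    [1,[0,0,0],0],
    [1,[0,0,0],0],
  ],
)

```text
time_s: 8.58
tcp_pos: [612.9, 59.2, 40.9]
eef_rot: [0.724, 0.69, -0.0, -0.0]
force: [-0.5, 0.1, 0.8]
grip_width: 85.4
grip_force: 0.0
```

>>> servo_tool(
  rows=[
    [1,[0,0,-0.6],0],
    [1,[0,0,-1],0],
    [1,[0,0,-1],0],
    [1,[0,0,-1],0],
    [1,[0,0,-1],0],
  ],
)

```text
time_s: 9.0
tcp_pos: [612.9, 59.3, 134.9]
eef_rot: [0.724, 0.69, 0.0, 0.0]
force: [-0.1, 0.0, -0.3]
grip_width: 85.6
grip_force: 0.0
```

Run:
```python
from h import *
s=state(); im=imaging.read_camera("wrist"); cv2.imwrite("pics/w3.png",im)
print(s["tcp_pos"],s["time_s"],go([412,202,135]))
im=imaging.read_camera("top"); print(blob(im,(258,160),14,"pad")[0])
```

```text
[612.89918429  59.27759067 134.89581365] 9.0 (array([  6.63, -10.5 ,   0.15]), np.float64(-2.79))
[257.5 159.5]
```

View pics/w3.png

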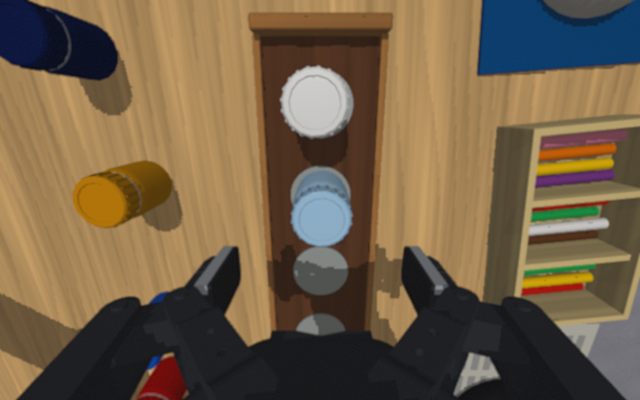

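Pale stands on pad 1: cap at (322,219), pad's far edge at row 166, pad 2 at (320,270). I'll check the centring from these pixels.

Run:
```python
from h import *
s=state(); c=cam("wrist",s); im=cv2.imread("pics/w3.png")
p,a,bx=blob(im,(320,270),32,"pad"); print(p,bx,"pad2",ray(c,p,20))
print("pad1 far edge", ray(c,(320,166),20)-[0,29,0])
p,a,bx=blob(im,(322,215),40,"blue");x,y,w,h=bx[:4];print(bx)
print("cap bottom edge", ray(c,(x+w/2-.5,y+h-.5),90)+[0,22,0])
```

```text
[323.16644823 257.34600262] [297 245  51  24] pad2 [615.64952974 -10.0626786   20.        ]
pad1 far edge [617.09377264  58.1195649   20.        ]
[291 175  62  72]
cap bottom edge [615.46962009  59.9355824   90.        ]
```

>>> servo_tool(
  rows=[
    [1,[0.3,-0.5,0],0],
    [1,[0.5,-0.8,0],0],
    [1,[0.5,-0.8,0],0],
    [1,[0.5,-0.8,0],0],
    [1,[0.5,-0.8,0],0],
  ],
)

```text
time_s: 9.52
tcp_pos: [540.1, 109.1, 132.8]
eef_rot: [0.724, 0.69, -0.0, -0.0]
force: [0.9, 0.7, 0.0]
grip_width: 85.5
grip_force: 0.0
```

>>> servo_tool(
  rows=[
    [1,[0.5,-0.8,0],0],
    [1,[0.5,-0.8,0],0],
    [1,[0.5,-0.8,0],0],
    [1,[0.5,-0.8,0],0],
    [1,[0.5,-0.8,0],0],
  ],
)

```text
time_s: 9.93
tcp_pos: [462.6, 163.0, 132.9]
eef_rot: [0.724, 0.69, -0.0, -0.0]
force: [-0.1, -0.7, -0.3]
grip_width: 85.6
grip_force: 0.0
```

>>> servo_tool(
  rows=[
    [1,[0.5,-0.8,0],0],
    [1,[0.5,-0.8,0],0],
    [1,[0.4,-0.7,0],0],
    [1,[0.3,-0.5,0],0],
    [1,[0,0,0],0],
  ],
)

```text
time_s: 10.35
tcp_pos: [407.2, 200.0, 132.8]
eef_rot: [0.723, 0.69, -0.001, -0.001]
force: [-0.5, 0.0, 0.3]
grip_width: 85.2
grip_force: 0.0
```

>>> servo_tool(
  rows=[
    [1,[0,0,0],0],
    [1,[0,0,0],0],
    [1,[0,0,0],0],
    [1,[0,0,0],0],
    [1,[0,0,0],0],
  ],
)

```text
time_s: 10.77
tcp_pos: [410.0, 199.0, 133.0]
eef_rot: [0.724, 0.689, 0.0, 0.0]
force: [-0.5, 0.3, 0.2]
grip_width: 85.3
grip_force: 0.0
```

Run:
```python
from h import *
q,im=look((321,205)); print(go([q[0],q[1],20])); cv2.imwrite("pics/w4.png",im)
```

```text
pix [322.4 203.6] [296 170  54  67] pos [411.5 197.2  38. ] [410. 199. 133.] 10.77
(array([-0.09,  0.09,  5.65]), np.float64(-2.83))
```

View pics/w4.png

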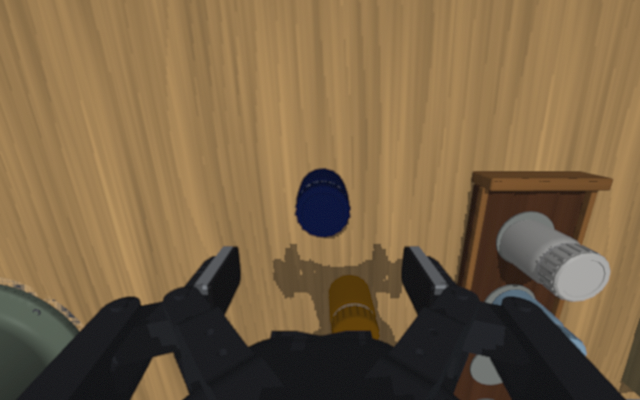

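>>> servo_tool(
  rows=[
    [1,[-0.08,0.09,0.5],0],
    [1,[0,0,0.9],0],
    [1,[0,0,0.9],0],
    [1,[0,0,0.9],0],
    [1,[0,0,0.9],0],
  ],
)

```text
time_s: 11.23
tcp_pos: [411.5, 197.5, 50.4]
eef_rot: [0.724, 0.69, 0.0, 0.0]
force: [0.8, 0.2, -0.1]
grip_width: 85.3
grip_force: 0.0
```

>>> servo_tool(
  rows=[
    [1,[0,0,0.8],0],
    [1,[0,0,0.5],0],
    [1,[0,0,0.25],0],
    [0,[0,0,0],0],
    [0,[0,0,0],0],
  ],
)

```text
time_s: 11.65
tcp_pos: [411.4, 197.6, 20.2]
eef_rot: [0.724, 0.69, -0.0, -0.0]
force: [0.1, 0.5, 0.8]
grip_width: 64.2
grip_force: 0.0
```

>>> servo_tool(
  rows=[
    [0,[0,0,0],0],
    [0,[0,0,0],0],
    [0,[0,0,0],0],
    [0,[0,0,0],0],
    [0,[0,0,0],0],
  ],
)

```text
time_s: 12.07
tcp_pos: [411.9, 197.9, 20.9]
eef_rot: [0.724, 0.69, 0.001, 0.0]
force: [-0.6, 0.1, 6.6]
grip_width: 47.2
grip_force: 31.2
```

>>> servo_tool(
  rows=[
    [0,[0,0,-0.5],0],
    [0,[0,0,-1],0],
    [0,[0,0,-1],0],
    [0,[0,0,-1],0],
    [0,[0,0,-1],0],
  ],
)

```text
time_s: 12.48
tcp_pos: [410.7, 197.5, 110.9]
eef_rot: [0.724, 0.69, -0.0, -0.0]
force: [0.1, -0.0, -1.8]
grip_width: 47.4
grip_force: 31.5
```

>>> servo_tool(
  rows=[
    [0,[-0.4,0.2,-1],0],
    [0,[-0.8,0.4,-0.5],0],
    [0,[-0.9,0.5,0],0],
    [0,[-0.9,0.5,0],0],
    [0,[-0.9,0.5,0],0],
  ],
)

```text
time_s: 12.9
tcp_pos: [449.5, 117.0, 140.4]
eef_rot: [0.724, 0.69, 0.0, 0.0]
force: [0.2, 0.4, -2.3]
grip_width: 46.9
grip_force: 31.5
```

>>> servo_tool(
  rows=[
    [0,[-0.9,0.5,0],0],
    [0,[-0.9,0.5,0],0],
    [0,[-0.9,0.5,0],0],
    [0,[-0.9,0.5,0],0],
    [0,[-0.9,0.5,0],0],
  ],
)

```text
time_s: 13.32
tcp_pos: [494.8, 24.5, 139.9]
eef_rot: [0.724, 0.69, -0.0, -0.0]
force: [-0.7, -0.1, -2.0]
grip_width: 47.1
grip_force: 31.5
```

>>> servo_tool(
  rows=[
    [0,[-0.9,0.5,0],0],
    [0,[-0.9,0.5,0],0],
    [0,[-0.9,0.5,0],0],
    [0,[-0.9,0.5,0],0],
    [0,[-0.9,0.5,0],0],
  ],
)

```text
time_s: 13.73
tcp_pos: [540.4, -67.8, 139.8]
eef_rot: [0.724, 0.69, -0.0, -0.0]
force: [-0.2, 0.2, -1.7]
grip_width: 47.1
grip_force: 31.5
```

>>> servo_tool(
  rows=[
    [0,[-0.9,0.5,0],0],
    [0,[-0.9,0.5,0],0],
    [0,[-0.9,0.5,0],0],
    [0,[-0.9,0.5,0],0],
    [0,[-0.9,0.5,0],0],
  ],
)

```text
time_s: 14.15
tcp_pos: [585.9, -160.1, 139.7]
eef_rot: [0.724, 0.69, -0.0, -0.0]
force: [0.8, -0.2, -2.3]
grip_width: 47.0
grip_force: 31.5
```

>>> servo_tool(
  rows=[
    [0,[-0.9,0.5,0],0],
    [0,[-0.6,0.3,0],0],
    [0,[-0.3,0,0],0],
    [0,[0,0,0],0],
    [0,[0,0,0],0],
  ],
)

```text
time_s: 14.57
tcp_pos: [599.4, -195.5, 139.6]
eef_rot: [0.724, 0.69, -0.0, -0.001]
force: [0.1, -0.7, -1.6]
grip_width: 47.0
grip_force: 31.5
```

Run:
```python
from h import *
s=state();print(s["tcp_pos"],s["grip_width"],go([600.8,-191.7,42]))
```

```text
[ 599.39778697 -195.50195182  139.62428475] 47.01150138724364 (array([0.19, 0.07, 4.88]), np.float64(-2.81))
```

>>> servo_tool(
  rows=[
    [0,[0.19,0.07,0.4],0],
    [0,[0,0,0.9],0],
    [0,[0,0,0.9],0],
    [0,[0,0,0.9],0],
    [0,[0,0,0.7],0],
  ],
)

```text
time_s: 14.98
tcp_pos: [600.8, -190.3, 62.3]
eef_rot: [0.724, 0.69, -0.0, -0.001]
force: [0.0, -1.4, -1.4]
grip_width: 46.8
grip_force: 31.5
```

>>> servo_tool(
  rows=[
    [0,[0,0,0.6],0],
    [0,[0,0,0.3],0],
    [0,[0,0,0.2],0],
    [0,[0,0,0],0],
    [0,[0,0,0],0],
  ],
)

```text
time_s: 15.4
tcp_pos: [602.4, -192.3, 42.7]
eef_rot: [0.724, 0.69, 0.0, 0.001]
force: [-0.1, -0.4, -1.3]
grip_width: 47.3
grip_force: 31.5
```

Now a little lower, then release, rise and head for the blue pot at (428,−77).

>>> servo_tool(
  rows=[
    [0,[0.02,-0.07,0.06],0],
    [0,[0,0,0.05],0],
    [0,[0,0,0],0],
    [0,[0,0,0],0],
    [0,[0,0,0],0],
  ],
)

```text
time_s: 15.82
tcp_pos: [600.9, -192.1, 41.0]
eef_rot: [0.724, 0.69, 0.0, 0.001]
force: [-2.6, 0.1, 5.1]
grip_width: 47.3
grip_force: 32.1
```

>>> servo_tool(
  rows=[
    [0.6,[0,0,0],0],
    [0.75,[0,0,0],0],
    [1,[0,0,0],0],
    [1,[0,0,0],0],
    [1,[0,0,0],0],
  ],
)

```text
time_s: 16.23
tcp_pos: [600.4, -191.8, 39.7]
eef_rot: [0.724, 0.69, -0.0, -0.0]
force: [-0.2, 1.0, -0.1]
grip_width: 85.5
grip_force: 0.0
```

>>> servo_tool(
  rows=[
    [1,[0,0,-0.6],0],
    [1,[0,0,-1],0],
    [1,[0,0,-1],0],
    [1,[0,0,-1],0],
    [1,[0,0,-1],0],
  ],
)

```text
time_s: 16.65
tcp_pos: [600.5, -191.8, 133.7]
eef_rot: [0.724, 0.69, 0.0, 0.0]
force: [0.5, 0.2, -0.7]
grip_width: 85.8
grip_force: 0.0
```

Run:
```python
from h import *
s=state(); im=imaging.read_camera("wrist"); cv2.imwrite("pics/w5.png",im); c=cam("wrist",s)
p,a,bx=blob(im,(322,215),50,"blue");x,y,w,h=bx[:4];print(bx)
print("cap bottom edge", ray(c,(x+w/2-.5,y+h-.5),90)+[0,22,0])
print(s["tcp_pos"],s["time_s"],go([428,-77,135]))
```

```text
[292 171  60  76]
cap bottom edge [ 600.101625   -189.11153024   90.        ]
[ 600.49056948 -191.82727249  133.70770028] 16.65 (array([ 5.36, -9.01,  0.09]), np.float64(-2.78))
```

View pics/w5.png

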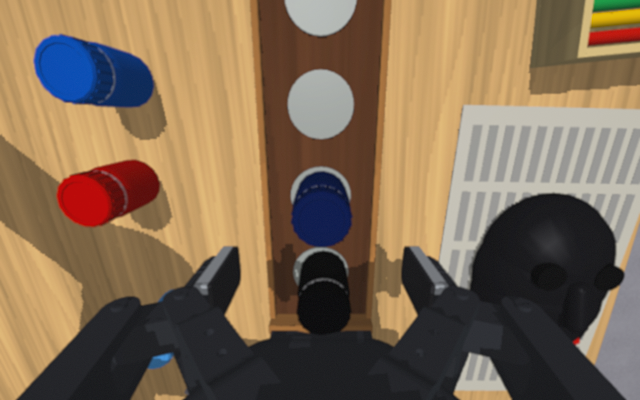

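Navy is centred on pad 4 (cap at (322,220)), and the black pot is untouched at (323,300). Next is blue.

>>> servo_tool(
  rows=[
    [1,[0.3,-0.5,0],0],
    [1,[0.5,-0.8,0],0],
    [1,[0.5,-0.8,0],0],
    [1,[0.5,-0.8,0],0],
    [1,[0.5,-0.8,0],0],
  ],
)

```text
time_s: 17.12
tcp_pos: [528.2, -141.9, 132.5]
eef_rot: [0.724, 0.69, 0.0, 0.0]
force: [-0.3, 0.3, 1.0]
grip_width: 85.3
grip_force: 0.0
```

>>> servo_tool(
  rows=[
    [1,[0.5,-0.8,0],0],
    [1,[0.5,-0.8,0],0],
    [1,[0.5,-0.8,0],0],
    [1,[0.5,-0.8,0],0],
    [1,[0.5,-0.8,0],0],
  ],
)

```text
time_s: 17.53
tcp_pos: [450.7, -88.0, 132.5]
eef_rot: [0.724, 0.69, 0.0, 0.0]
force: [-0.3, -0.7, 0.3]
grip_width: 85.1
grip_force: 0.0
```

>>> servo_tool(
  rows=[
    [1,[0.4,-0.4,0],0],
    [1,[0.1,-0.1,0],0],
    [1,[0,0,0],0],
    [1,[0,0,0],0],
    [1,[0,0,0],0],
  ],
)

```text
time_s: 17.95
tcp_pos: [443.1, -78.6, 132.2]
eef_rot: [0.724, 0.69, 0.0, 0.001]
force: [0.5, 0.2, -0.2]
grip_width: 85.1
grip_force: 0.0
```

Run:
```python
from h import *
q,im=look((321,205)); print(go([q[0],q[1],20]))
```

```text
pix [302.4 203.8] [273 169  57  69] pos [425.3 -79.3  38. ] [443.1 -78.6 132.2] 17.95
(array([-0.08, -0.88,  5.6 ]), np.float64(-2.81))
```

>>> servo_tool(
  rows=[
    [1,[-0.08,-0.5,0],0],
    [1,[0,-0.33,0.4],0],
    [1,[0,0,0.9],0],
    [1,[0,0,0.9],0],
    [1,[0,0,0.9],0],
  ],
)

```text
time_s: 18.42
tcp_pos: [424.8, -79.2, 69.4]
eef_rot: [0.724, 0.689, 0.0, 0.0]
force: [-0.1, 0.1, -0.4]
grip_width: 85.5
grip_force: 0.0
```

>>> servo_tool(
  rows=[
    [1,[0,0,0.9],0],
    [1,[0,0,0.8],0],
    [1,[0,0,0.5],0],
    [1,[0,0,0.3],0],
    [0,[0,0,0],0],
  ],
)

```text
time_s: 18.83
tcp_pos: [423.9, -78.7, 18.8]
eef_rot: [0.724, 0.69, -0.001, -0.001]
force: [-0.6, 1.1, 0.1]
grip_width: 75.5
grip_force: 0.0
```

>>> servo_tool(
  rows=[
    [0,[0,0,0],0],
    [0,[0,0,0],0],
    [0,[0,0,0],0],
    [0,[0,0,0],0],
    [0,[0,0,0],0],
  ],
)

```text
time_s: 19.25
tcp_pos: [425.9, -79.1, 20.7]
eef_rot: [0.724, 0.69, 0.0, 0.001]
force: [-1.0, 0.6, 6.3]
grip_width: 47.4
grip_force: 31.2
```

>>> servo_tool(
  rows=[
    [0,[0,0,0],0],
    [0,[0,0,-0.7],0],
    [0,[0,0,-1],0],
    [0,[0,0,-1],0],
    [0,[0,0,-1],0],
  ],
)

```text
time_s: 19.67
tcp_pos: [424.6, -78.5, 94.6]
eef_rot: [0.724, 0.69, -0.0, -0.0]
force: [0.8, -0.2, -1.7]
grip_width: 47.1
grip_force: 31.6
```

>>> servo_tool(
  rows=[
    [0,[0,0,-1],0],
    [0,[0,0,-1],0],
    [0,[0,0,-0.4],0],
    [0,[0,0,0],0],
    [0,[0,0,0],0],
  ],
)

```text
time_s: 20.08
tcp_pos: [425.1, -78.7, 141.6]
eef_rot: [0.724, 0.69, 0.0, 0.0]
force: [-0.7, 0.0, -2.3]
grip_width: 47.1
grip_force: 31.7
```

Run:
```python
from h import *
s=state();print(s["tcp_pos"],s["grip_width"],go([604.7,-107.9,42]))
```

```text
[425.08838344 -78.72829776 141.61010306] 47.1022643251023 (array([-1.02,  9.04,  4.98]), np.float64(-2.79))
```

>>> servo_tool(
  rows=[
    [0,[-0.1,0.5,0],0],
    [0,[-0.1,0.9,0],0],
    [0,[-0.1,0.9,0],0],
    [0,[-0.1,0.9,0],0],
    [0,[-0.1,0.9,0],0],
  ],
)

```text
time_s: 20.5
tcp_pos: [507.2, -92.8, 140.2]
eef_rot: [0.724, 0.69, -0.0, -0.001]
force: [0.2, 0.7, -0.6]
grip_width: 47.4
grip_force: 31.7
```

>>> servo_tool(
  rows=[
    [0,[-0.1,0.9,0],0],
    [0,[-0.1,0.9,0],0],
    [0,[-0.1,0.9,0],0],
    [0,[-0.1,0.9,0],0],
    [0,[-0.1,0.7,0],0],
  ],
)

```text
time_s: 20.92
tcp_pos: [593.1, -107.0, 139.6]
eef_rot: [0.724, 0.69, -0.0, -0.001]
force: [-0.9, 0.4, -2.5]
grip_width: 47.1
grip_force: 31.7
```

>>> servo_tool(
  rows=[
    [0,[0,0.4,0],0],
    [0,[0,0.2,0],0],
    [0,[0,0,0],0],
    [0,[0,0,0],0],
    [0,[0,0,0],0],
  ],
)

```text
time_s: 21.33
tcp_pos: [603.0, -107.2, 141.5]
eef_rot: [0.724, 0.69, -0.0, -0.001]
force: [0.2, 0.7, -2.1]
grip_width: 47.2
grip_force: 31.7
```

Run:
```python
from h import *
s=state();print(s["tcp_pos"],s["grip_width"],go([604.7,-107.9,42]))
```

```text
[ 602.99823342 -107.24360961  141.47718349] 47.183051077663606 (array([-0.03,  0.09,  4.97]), np.float64(-2.79))
```

>>> servo_tool(
  rows=[
    [0,[-0.03,0.04,0.4],0],
    [0,[0,0,0.9],0],
    [0,[0,0,0.9],0],
    [0,[0,0,0.9],0],
    [0,[0,0,0.8],0],
  ],
)

```text
time_s: 21.75
tcp_pos: [603.9, -108.0, 62.6]
eef_rot: [0.724, 0.69, -0.0, -0.0]
force: [-0.3, 0.0, -1.0]
grip_width: 47.0
grip_force: 31.7
```

>>> servo_tool(
  rows=[
    [0,[0,0,0.6],0],
    [0,[0,0,0.3],0],
    [0,[0,0,0.1],0],
    [0,[0,0,0],0],
    [0,[0,0,0],0],
  ],
)

```text
time_s: 22.17
tcp_pos: [605.3, -108.3, 44.6]
eef_rot: [0.724, 0.69, 0.0, 0.001]
force: [0.5, 0.1, -1.3]
grip_width: 47.2
grip_force: 31.7
```

>>> servo_tool(
  rows=[
    [0,[0.02,-0.03,0.1],0],
    [0,[0,0,0.08],0],
    [0,[0,0,0],0],
    [0,[0,0,0],0],
    [0,[0,0,0],0],
  ],
)

```text
time_s: 22.58
tcp_pos: [604.7, -107.8, 40.8]
eef_rot: [0.724, 0.69, 0.0, 0.0]
force: [0.8, 1.1, 1.3]
grip_width: 47.6
grip_force: 31.8
```

>>> servo_tool(
  rows=[
    [0.6,[0,0,0],0],
    [0.75,[0,0,0],0],
    [1,[0,0,0],0],
    [1,[0,0,0],0],
    [1,[0,0,0],0],
  ],
)

```text
time_s: 23.0
tcp_pos: [604.1, -107.7, 40.2]
eef_rot: [0.724, 0.69, -0.0, -0.0]
force: [0.6, 0.0, -0.0]
grip_width: 85.6
grip_force: 0.0
```

>>> servo_tool(
  rows=[
    [1,[0,0,-0.6],0],
    [1,[0,0,-1],0],
    [1,[0,0,-1],0],
    [1,[0,0,-1],0],
    [1,[0,0,-1],0],
  ],
)

```text
time_s: 23.42
tcp_pos: [604.2, -107.7, 134.1]
eef_rot: [0.724, 0.69, 0.0, 0.0]
force: [0.3, 0.6, -0.5]
grip_width: 85.3
grip_force: 0.0
```

Run:
```python
from h import *
s=state(); im=imaging.read_camera("wrist"); c=cam("wrist",s)
p,a,bx=blob(im,(322,215),50,"blue");x,y,w,h=bx[:4];print(bx)
print("cap bottom edge", ray(c,(x+w/2-.5,y+h-.5),90)+[0,22,0])
print(s["tcp_pos"],s["time_s"],go([428,-324,135]))
```

```text
[290 170  63  77]
cap bottom edge [ 603.39047057 -105.19214031   90.        ]
[ 604.16089753 -107.70853789  134.1433512 ] 23.4167 (array([-11.2 ,  -8.39,   0.14]), np.float64(-2.78))
```

>>> servo_tool(
  rows=[
    [1,[-0.4,-0.3,0],0],
    [1,[-0.9,-0.7,0],0],
    [1,[-0.9,-0.7,0],0],
    [1,[-0.9,-0.7,0],0],
    [1,[-0.9,-0.7,0],0],
  ],
)

```text
time_s: 23.88
tcp_pos: [536.4, -185.3, 131.5]
eef_rot: [0.724, 0.69, -0.0, -0.001]
force: [-0.4, 0.3, -0.5]
grip_width: 85.7
grip_force: 0.0
```

>>> servo_tool(
  rows=[
    [1,[-0.9,-0.7,0],0],
    [1,[-0.9,-0.7,0],0],
    [1,[-0.9,-0.7,0],0],
    [1,[-0.9,-0.7,0],0],
    [1,[-0.9,-0.7,0],0],
  ],
)

```text
time_s: 24.3
tcp_pos: [462.0, -271.7, 131.6]
eef_rot: [0.724, 0.69, -0.0, -0.001]
force: [-0.4, -0.2, -0.8]
grip_width: 85.5
grip_force: 0.0
```

>>> servo_tool(
  rows=[
    [1,[-0.9,-0.7,0],0],
    [1,[-0.9,-0.6,0],0],
    [1,[-0.6,-0.4,0],0],
    [1,[-0.3,-0.1,0],0],
    [1,[0,0,0],0],
  ],
)

```text
time_s: 24.72
tcp_pos: [424.2, -324.2, 131.8]
eef_rot: [0.725, 0.689, -0.0, -0.0]
force: [-0.6, 0.6, -0.6]
grip_width: 85.5
grip_force: 0.0
```

>>> servo_tool(
  rows=[
    [1,[0,0,0],0],
    [1,[0,0,0],0],
    [1,[0,0,0],0],
    [1,[0,0,0],0],
    [1,[0,0,0],0],
  ],
)

```text
time_s: 25.13
tcp_pos: [425.8, -322.7, 132.3]
eef_rot: [0.724, 0.69, 0.0, -0.0]
force: [-0.1, -0.1, -0.0]
grip_width: 85.4
grip_force: 0.0
```

Run:
```python
from h import *
q,im=look((321,205)); print(go([q[0],q[1],20]))
```

```text
pix [323.4 206. ] [296 171  56  69] pos [ 428.1 -326.2   38. ] [ 425.8 -322.7  132.3] 25.13
(array([-0.17,  0.13,  5.61]), np.float64(-2.73))
```

>>> servo_tool(
  rows=[
    [1,[-0.15,0.11,0.4],0],
    [1,[0,0,0.9],0],
    [1,[0,0,0.9],0],
    [1,[0,0,0.9],0],
    [1,[0,0,0.9],0],
  ],
)

```text
time_s: 25.6
tcp_pos: [427.7, -326.4, 51.1]
eef_rot: [0.724, 0.69, 0.0, 0.0]
force: [-0.1, -0.6, 0.5]
grip_width: 85.5
grip_force: 0.0
```

>>> servo_tool(
  rows=[
    [1,[0,0,0.8],0],
    [1,[0,0,0.5],0],
    [1,[0,0,0.3],0],
    [0,[0,0,0],0],
    [0,[0,0,0],0],
  ],
)

```text
time_s: 26.02
tcp_pos: [427.6, -326.5, 20.3]
eef_rot: [0.724, 0.69, -0.0, -0.0]
force: [0.2, -0.3, -0.3]
grip_width: 64.0
grip_force: 0.0
```

>>> servo_tool(
  rows=[
    [0,[0,0,0],0],
    [0,[0,0,0],0],
    [0,[0,0,0],0],
    [0,[0,0,0],0],
    [0,[0,0,0],0],
  ],
)

```text
time_s: 26.43
tcp_pos: [428.1, -327.0, 21.3]
eef_rot: [0.724, 0.69, 0.0, 0.001]
force: [-0.8, -0.2, 6.1]
grip_width: 47.1
grip_force: 31.3
```

>>> servo_tool(
  rows=[
    [0,[0,0,0],0],
    [0,[0,0,-0.7],0],
    [0,[0,0,-1],0],
    [0,[0,0,-1],0],
    [0,[0,0,-1],0],
  ],
)

```text
time_s: 26.85
tcp_pos: [427.0, -325.9, 94.7]
eef_rot: [0.724, 0.69, 0.0, -0.001]
force: [-0.5, -0.9, -1.0]
grip_width: 47.1
grip_force: 31.3
```

>>> servo_tool(
  rows=[
    [0,[0,0,-1],0],
    [0,[0,0,-1],0],
    [0,[0,0,-0.6],0],
    [0,[0,0,0],0],
    [0,[0,0,0],0],
  ],
)

```text
time_s: 27.27
tcp_pos: [427.6, -326.5, 146.5]
eef_rot: [0.724, 0.69, 0.0, 0.001]
force: [-0.1, 0.9, -1.9]
grip_width: 47.5
grip_force: 31.3
```

Run:
```python
from h import *
s=state();print(s["tcp_pos"],s["grip_width"],go([608.8,-24.2,42]))
```

```text
[ 427.64353248 -326.50343968  146.4571989 ] 47.48792982351972 (array([15.54,  8.31,  5.22]), np.float64(-2.79))
```

>>> servo_tool(
  rows=[
    [0,[0.4,0.2,0],0],
    [0,[0.9,0.5,0],0],
    [0,[0.9,0.5,0],0],
    [0,[0.9,0.5,0],0],
    [0,[0.9,0.5,0],0],
  ],
)

```text
time_s: 27.68
tcp_pos: [474.9, -246.6, 144.6]
eef_rot: [0.724, 0.69, -0.0, -0.002]
force: [-0.7, 0.2, -2.0]
grip_width: 47.3
grip_force: 31.3
```

>>> servo_tool(
  rows=[
    [0,[0.9,0.5,0],0],
    [0,[0.9,0.5,0],0],
    [0,[0.9,0.5,0],0],
    [0,[0.9,0.5,0],0],
    [0,[0.9,0.5,0],0],
  ],
)

```text
time_s: 28.1
tcp_pos: [529.1, -159.0, 144.5]
eef_rot: [0.724, 0.69, -0.0, -0.002]
force: [0.2, -0.0, -0.7]
grip_width: 46.9
grip_force: 31.3
```

>>> servo_tool(
  rows=[
    [0,[0.9,0.5,0],0],
    [0,[0.9,0.5,0],0],
    [0,[0.9,0.5,0],0],
    [0,[0.9,0.5,0],0],
    [0,[0.9,0.5,0],0],
  ],
)

```text
time_s: 28.52
tcp_pos: [583.3, -71.7, 144.4]
eef_rot: [0.724, 0.69, -0.001, -0.001]
force: [-0.6, -0.2, -1.2]
grip_width: 47.3
grip_force: 31.3
```

>>> servo_tool(
  rows=[
    [0,[0.9,0.5,0],0],
    [0,[0.9,0.5,0],0],
    [0,[0.5,0.1,0],0],
    [0,[0.2,0,0],0],
    [0,[0,0,0],0],
  ],
)

```text
time_s: 28.93
tcp_pos: [607.2, -23.7, 145.1]
eef_rot: [0.724, 0.69, -0.001, -0.001]
force: [1.1, -0.6, -1.6]
grip_width: 46.9
grip_force: 31.4
```

>>> servo_tool(
  rows=[
    [0,[0,0,0],0],
    [0,[0,0,0],0],
    [0,[0,0,0],0],
    [0,[0,0,0],0],
    [0,[0,0,0],0],
  ],
)

```text
time_s: 29.35
tcp_pos: [608.3, -25.5, 146.4]
eef_rot: [0.724, 0.689, 0.0, 0.0]
force: [-0.2, 0.4, -1.1]
grip_width: 47.4
grip_force: 31.4
```

Run:
```python
from h import *
s=state();print(s["tcp_pos"],s["grip_width"],go([608.8,-24.2,42]))
```

```text
[608.26273516 -25.46609988 146.3978349 ] 47.353993096541146 (array([0.06, 0.02, 5.22]), np.float64(-2.85))
```

>>> servo_tool(
  rows=[
    [0,[0.06,0.02,0.5],0],
    [0,[0,0,0.9],0],
    [0,[0,0,0.9],0],
    [0,[0,0,0.9],0],
    [0,[0,0,0.9],0],
  ],
)

```text
time_s: 29.77
tcp_pos: [608.6, -23.7, 62.9]
eef_rot: [0.724, 0.69, -0.0, -0.0]
force: [0.7, -0.1, -1.5]
grip_width: 47.2
grip_force: 31.4
```

>>> servo_tool(
  rows=[
    [0,[0,0,0.6],0],
    [0,[0,0,0.3],0],
    [0,[0,0,0.1],0],
    [0,[0,0,0],0],
    [0,[0,0,0],0],
  ],
)

```text
time_s: 30.18
tcp_pos: [609.6, -23.7, 45.0]
eef_rot: [0.724, 0.69, 0.0, 0.001]
force: [-0.1, 1.0, -1.9]
grip_width: 47.1
grip_force: 31.4
```

>>> servo_tool(
  rows=[
    [0,[-0.02,-0.03,0.1],0],
    [0,[0,0,0.09],0],
    [0,[0,0,0],0],
    [0,[0,0,0],0],
    [0,[0,0,0],0],
  ],
)

```text
time_s: 30.6
tcp_pos: [609.0, -24.1, 41.3]
eef_rot: [0.724, 0.69, 0.001, 0.001]
force: [0.1, -0.1, 4.2]
grip_width: 47.3
grip_force: 31.6
```

>>> servo_tool(
  rows=[
    [0.6,[0,0,0],0],
    [0.75,[0,0,0],0],
    [1,[0,0,0],0],
    [1,[0,0,0],0],
    [1,[0,0,0],0],
  ],
)

```text
time_s: 31.02
tcp_pos: [608.0, -24.0, 40.3]
eef_rot: [0.724, 0.69, -0.0, -0.0]
force: [1.0, -0.1, 0.3]
grip_width: 85.2
grip_force: 0.0
```

>>> servo_tool(
  rows=[
    [1,[0,0,-0.6],0],
    [1,[0,0,-1],0],
    [1,[0,0,-1],0],
    [1,[0,0,-1],0],
    [1,[0,0,-1],0],
  ],
)

```text
time_s: 31.43
tcp_pos: [608.2, -24.0, 134.3]
eef_rot: [0.724, 0.69, 0.0, 0.0]
force: [0.8, -0.2, -0.0]
grip_width: 85.2
grip_force: 0.0
```

>>> servo_tool(
  rows=[
    [1,[0,-1,-0.5],0],
    [1,[0,-1,0],0],
    [1,[0,-1,0],0],
    [1,[0,-1,0],0],
    [1,[0,-1,0],0],
  ],
)

```text
time_s: 31.85
tcp_pos: [507.6, -19.1, 143.5]
eef_rot: [0.724, 0.69, 0.0, 0.0]
force: [0.0, -0.2, 0.1]
grip_width: 85.6
grip_force: 0.0
```

>>> servo_tool(
  rows=[
    [1,[0,-1,0],0],
    [1,[0,-1,0],0],
    [1,[0,-1,0],0],
    [1,[0,0,0],0],
    [1,[0,0,0],0],
  ],
)

```text
time_s: 32.27
tcp_pos: [448.1, -16.2, 143.4]
eef_rot: [0.724, 0.69, 0.0, 0.0]
force: [0.0, -0.5, 0.3]
grip_width: 85.8
grip_force: 0.0
```

Run:
```python
from h import *
for n,(a,b,c,d) in {"top":(210,120,460,270),"scene":(180,170,430,320)}.items():
    im=imaging.read_camera(n); cv2.imwrite(f"pics/{n}1.png",cv2.resize(im[b:d,a:c],None,fx=3,fy=3))
    C=cam(n)
    for p in ([(290,160),(321,163),(352,165),(383,168)] if n=="top" else [(348,224),(319,232),(289,241),(259,250)]):
        q,ar,bx=blob(im,p,20,"blue"); print(n,q.round(1),bx[:4],ray(C,q,57).round(1))
```

```text
top [289. 161.] [280 151  19  22] [614.   62.7  57. ]
top [320.8 162.6] [311 153  20  20] [612.1 -21.1  57. ]
top [352.5 166.4] [343 156  20  22] [ 604.5 -104.7   57. ]
top [386.2 166.8] [378 159  17  16] [ 606.3 -194.3   57. ]
scene [349.2 227.1] [340 214  19  27] [616.5  60.3  57. ]
scene [320.2 235.3] [311 222  19  28] [612.4 -21.7  57. ]
scene [289.8 243.8] [280 230  20  29] [ 607.9 -106.    57. ]
scene [258.7 252.8] [249 240  20  27] [ 604.2 -190.3   57. ]
```

View pics/top1.png

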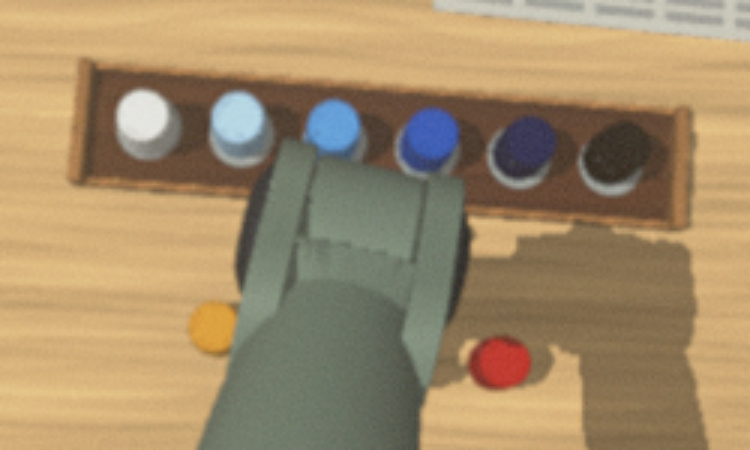

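View pics/scene1.png

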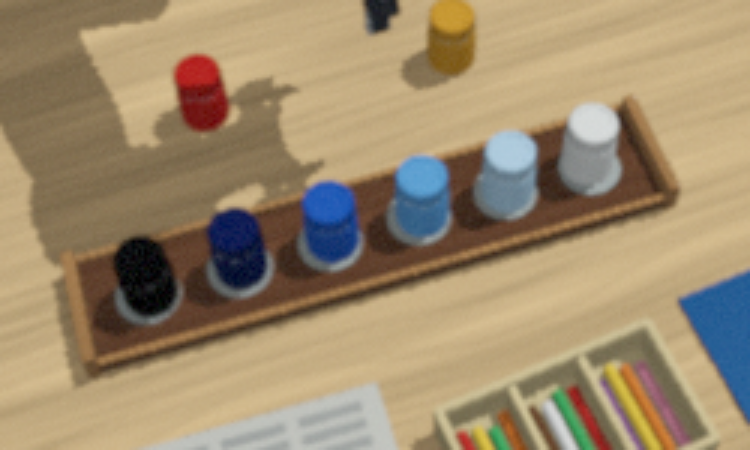

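Both views show all six pots upright and centred on their pads, in the order white, pale, sky, blue, navy, black. In the scene crop the cap tops run from (592,122) for white to (143,255) for black. The gripper is clear, so I'm handing in.

```bash
python3 -c "from plant import ticket; print(ticket.finish_job())"
```

```text
the job is handed in; nothing more can be done
None
```

The job is handed in: the four blue pots stand upright on pads 1 to 4 in the order pale, sky, blue, navy from the white pot to the black pot, placed in about 32 s with the white and black pots untouched.

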